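Sort measured punches by length into their tray rows

ROBOT

A 6-joint arm with a two-finger parallel gripper is mounted at the origin on the work surface. World frame = base frame: x ahead of the robot, y to its left, z up, the work surface at z = 0. Lengths are in mm, angles in rad, forces in N, time in s.
With the tool pointing down it reaches from about 275 to 1000 mm from the base axis. Payload 8.4 kg.
Tool frame: the origin (TCP) lies at the very end of the fingers, on their centre line; the grasp point (between the pads) lies 19 mm behind it; z points along the fingers, y is the direction in which the jaws open and shut (so a half turn about z gives the same grasp; the last joint's range is limited). The gripper opens to 85 mm and grips with 20 to 120 N. Pads are 22 mm wide; open, the fingers measure 114 mm over their backs; the gripper's body (76 mm by 85 mm) begins 54 mm behind the grasp point. The pads swing forward as they close: fully open they stand 13 mm farther back than shut.
Start: joints at [-1.115, 0.353, 1.633, -0, 1.155, -0.002], TCP at [276.234, -560.645, 194.381] pointing down, gripper open.
Joint ranges: [-2.63, 2.63], [-0.92, 2.1], [0.06, 2.66], [-1.3, 4.44], [0, 2.69], [-3.02, 3.02]. Speed limits (rad/s): [2.22, 2.22, 2.79, 3.14, 3.14, 3.14].

INTERFACE

Orientations are given as [roll, pitch, yaw] about the fixed x, y, z axes, in that order (R = Rz(yaw) Ry(pitch) Rx(roll)).
In Python, from rig import r, vision gives the robot as it stands.
- The arm moves only by the tool move_arm, never from a script. Its argument "series" is text: rows parted by semicolons, each of 7 numbers parted by spaces: the closure, from -1 (fully open) to 1 (shut), then the shift along the tool's x, y, z in units of 40 mm (1.0 is 40 mm), then the turn, a rotation vector about the tool's x, y, z in degrees. In form: grip tx ty tz ax ay az; .... A call has 1 to 20 rows; each row shifts and turns the pose as measured when the row begins, along the tool's axes as they then stand; what a row does not reach is not made up. A row lasts 1/8 s, in which the tool goes at most 62.5 mm and 10.7 degrees, less where a joint would pass 70% of its speed; a pose out of reach is approached as far as the arm can. A call is refused whole if a number of a shift passes 1 or a number of a turn 10.7, either way. A call with a gripper value outside its range is refused whole. The fingers move at their own pace and stop on an object; "grip_force" is the grip in N (left out, the last holds). Time passes only in rows, so rows that do not move let the fingers close. It gives the time, the measured TCP pose, the force and the opening at its end, in the units of the state.
- r.sense(): the state, without advancing time (a new reading comes with each control period).
- vision.grab_frame(name): name is "scene" or "top" or "wrist"; returns the picture (480x640x3 uint8, red, green, blue); there is no depth.
- vision.camera_params(name): a dict with "fx", "fy", "cx", "cy" (pixels), "position" and "rotation" of the camera in the world. Camera axes: x right, y up, looking along -z (the intrinsics and any distortion apply to the point x, -y, -z); pixel columns grow to the right and rows downward; lengths in mm; the calibration is good to about 2 mm. The wrist camera is an equidistant fisheye: a pixel r from the principal point sees the ray r / f radians off the axis. A picture is of the moment at which its call begins: read the wrist's pose just before it. camera_params takes no time and is no camera call; for the wrist camera it gives the pose at the moment of the call.
- r.sign_off(): hands the job in, once; it reports no verdict.
The state is a dict: "clock": time; "qpos": joint angles; "qvel": joint speeds; "joint_efforts": joint torques, N m; "eef_pos": TCP position; "tcp_rot": TCP orientation; "contact_force": force on the tool from outside, world axes, zero at the start; "wrist_torque": the same for the moment, N m; "opening": opening from 0.0 (shut) to 1.0 (fully open).
Only numpy, scipy, OpenCV 4.12 (cv2) and the standard library are available. Lean on these libraries where they do the work, as an engineer would, in place of code of your own. Each camera call takes 0.05 s, during which the arm holds its last target. There are 200 camera calls.

TASK

The four loose steel punches on the inspection bench have been measured: sort them by length, the two long ones into the wider black tray and the two short ones into the narrower one. Lay each down gently, without dropping it, flat on the tray floor and straight across the tray, so that it joins the row begun by the punch already there. Leave the other things on the bench where they are.

Things in the scene. Friction and masses are not known exactly. Their poses are not given: they have to be found in the camera images.
- long_a: Steel press punch, 80 mm long: square shank 16 x 16 mm, 66 mm long, then a round tip 10 mm across, 14 mm long. Lies on a flat of the shank. Origin at its very centre (mid-length, 8 mm above what it lies on); x along its length toward the tip, shank middle at x = -7 mm. One of two long ones. Loose on the bench before the trays; to be sorted
- long_b: Steel press punch, 80 mm long: square shank 16 x 16 mm, 66 mm long, then a round tip 10 mm across, 14 mm long. Lies on a flat of the shank. Origin at its very centre (mid-length, 8 mm above what it lies on); x along its length toward the tip, shank middle at x = -7 mm. One of two long ones. Loose on the bench before the trays; to be sorted
- short_a: Steel press punch, 50 mm long: square shank 16 x 16 mm, 36 mm long, then a round tip 10 mm across, 14 mm long. Lies on a flat of the shank. Origin at its very centre (mid-length, 8 mm above what it lies on); x along its length toward the tip, shank middle at x = -7 mm. One of two short ones. Loose on the bench before the trays; to be sorted
- short_b: Steel press punch, 50 mm long: square shank 16 x 16 mm, 36 mm long, then a round tip 10 mm across, 14 mm long. Lies on a flat of the shank. Origin at its very centre (mid-length, 8 mm above what it lies on); x along its length toward the tip, shank middle at x = -7 mm. One of two short ones. Loose on the bench before the trays; to be sorted
- wide_tray: The wider of the two black trays, for the long punches: inside 96 mm across (its x) and 192 mm along the row (its y); outside 104 x 200 mm; floor 3 mm thick, walls 4 mm thick, 15 mm tall over the bench. Fixed. Origin at the centre of its underside. Already holds one long punch, near its -y end
- narrow_tray: The narrower of the two black trays, for the short punches: inside 66 mm across (its x) and 192 mm along the row (its y); outside 74 x 200 mm; floor 3 mm thick, walls 4 mm thick, 15 mm tall over the bench. Fixed. Origin at the centre of its underside. Already holds one short punch, near its +y end
- long_sample: Steel press punch, 80 mm long: square shank 16 x 16 mm, 66 mm long, then a round tip 10 mm across, 14 mm long. Lies on a flat of the shank. Origin at its very centre (mid-length, 8 mm above what it lies on); x along its length toward the tip, shank middle at x = -7 mm. Already lies across the wider tray as first of its row; need not be touched
- short_sample: Steel press punch, 50 mm long: square shank 16 x 16 mm, 36 mm long, then a round tip 10 mm across, 14 mm long. Lies on a flat of the shank. Origin at its very centre (mid-length, 8 mm above what it lies on); x along its length toward the tip, shank middle at x = -7 mm. Already lies across the narrower tray as first of its row; need not be touched
- loupe: round black eye loupe, 34 mm across, 38 mm tall, standing on the bench in line with the loose punches; origin at the centre of its underside. Leave alone
- ring_gauge: dark steel setting ring, 36 mm outside, 20 mm bore, 14 mm tall, lying flat between the trays; origin at the centre of its underside. Leave alone
- micrometer: outside micrometer with grey C frame, lying flat, about 135 x 63 mm, 18 mm thick; origin under the measuring gap. Leave alone
- brush: cleaning brush lying on the bench to the robot's right, up to 0.2 m long; origin at about its middle. Leave alone
- v_block: dark steel V-block, 60 x 45 mm, 38 mm tall, beyond the trays; origin at the centre of its underside. Leave alone
- jar: closed jar, 60 mm across, 70 mm tall, to the left of the trays; origin at the centre of its underside. Leave alone
There are look-alikes about, which are no part of the job. What is shaped like the short_b but green or red is not meant.

How it is judged (in metres and radians):
At the end, for the whole second after the job is handed in: All three long punches lie in the wider tray, all three short in the narrower, at rest: flat on the floor (centre 6-15 mm above the tray underside), centre within 12 mm (across) and 90 mm (along the row) of the tray centre, length within 0.3 rad of straight across, either way round (x of long_a in the frame of wide_tray between -0.012 and 0.012 m and y of long_a in the frame of wide_tray between -0.09 and 0.09 m and z of long_a in the frame of wide_tray between 0.006 and 0.015 m and angle between the x axis of each of long_a, long_b, long_sample and the x axis of wide_tray, either way round below 0.3 rad and linear speed of each of long_a, long_b, short_a, short_b, long_sample, short_sample below 0.02 m/s and x of long_b in the frame of wide_tray between -0.012 and 0.012 m and y of long_b in the frame of wide_tray between -0.09 and 0.09 m and z of long_b in the frame of wide_tray between 0.006 and 0.015 m and x of short_a in the frame of narrow_tray between -0.012 and 0.012 m and y of short_a in the frame of narrow_tray between -0.09 and 0.09 m and z of short_a in the frame of narrow_tray between 0.006 and 0.015 m and angle between the x axis of each of short_a, short_b, short_sample and the x axis of narrow_tray, either way round below 0.3 rad and x of short_b in the frame of narrow_tray between -0.012 and 0.012 m and y of short_b in the frame of narrow_tray between -0.09 and 0.09 m and z of short_b in the frame of narrow_tray between 0.006 and 0.015 m and x of long_sample in the frame of wide_tray between -0.012 and 0.012 m and y of long_sample in the frame of wide_tray between -0.09 and 0.09 m and z of long_sample in the frame of wide_tray between 0.006 and 0.015 m and x of short_sample in the frame of narrow_tray between -0.012 and 0.012 m and y of short_sample in the frame of narrow_tray between -0.09 and 0.09 m and z of short_sample in the frame of narrow_tray between 0.006 and 0.015 m); the robot touches nothing.
It fails at once if a bystander (loupe, ring gauge, micrometer, brush, V-block or jar) is moved more than 30 mm (distance of any of loupe, ring_gauge, micrometer, brush, v_block, jar from where it was at the start of the episode above 0.03 m).
It fails at once if a punch is dropped or thrown: it moves faster than 0.75 m/s within 40 mm of the bench (a fall of some 30 mm) ((height (world z) of long_a below 0.04 m and linear speed of long_a above 0.75 m/s) or (height (world z) of long_b below 0.04 m and linear speed of long_b above 0.75 m/s) or (height (world z) of short_a below 0.04 m and linear speed of short_a above 0.75 m/s) or (height (world z) of short_b below 0.04 m and linear speed of short_b above 0.75 m/s) or (height (world z) of long_sample below 0.04 m and linear speed of long_sample above 0.75 m/s) or (height (world z) of short_sample below 0.04 m and linear speed of short_sample above 0.75 m/s)).
It also fails if it takes over 72 s, if anything falls off the work surface, if the arm or the gripper's body presses on something with over 40 N, if the wrist force passes 120 N, or if a joint passes its speed limit or range.

## Working session

There is one attempt and no reset: what is moved stays moved. The work goes in short steps, Python scripts to look and compute and a tool call to move; the robot and the scene stay as the last step left them, time stands still between calls to the robot, and variables do not carry over. Pictures are saved under pics/ and viewed, about 8 in all and at most 12, crops included, and the job is handed in when it is done.

Besides the shell and the picture viewer there is one more tool, called as name(argument=value, ...) on one line, values as JSON. move_arm: Moves the arm, as the interface text tells. Its arguments: {"type":"object","properties":{"series":{"type":"string"},"grip_force":{"type":"number"}},"required":["series"]}

```bash
mkdir -p pics; ls; python3 - <<'E'
from rig import r, vision
import cv2
print(r.sense())
for n in("top","scene"):
    p=vision.camera_params(n);print(n,p)
    cv2.imwrite(f"pics/{n}0.png",vision.grab_frame(n)[:,:,::-1])
E
```

```text
pics
{'clock': 0.0, 'qpos': array([-1.11539269e+00,  3.53634834e-01,  1.63411435e+00, -2.13820174e-05,
        1.15520382e+00, -2.40487728e-03]), 'qvel': array([ 0.00019184, -0.00164674, -0.00017203,  0.000461  , -0.00050418,
       -0.00026203]), 'joint_efforts': array([-1.68011342e-03, -6.05248475e+01, -3.42072165e+01, -1.48850827e-04,
        9.10782226e-03, -6.32746463e-06]), 'eef_pos': array([ 276.00366249, -560.18158271,  193.67849499]), 'tcp_rot': array([-3.14023226e+00,  1.62786258e-05,  4.57817172e-01]), 'contact_force': array([ 0.50630941, -0.08464956, -0.46880529]), 'wrist_torque': array([ 0.02578974, -0.03633344,  0.0081728 ]), 'opening': 0.9982024857893849}
top {'fx': 539.5417914326418, 'fy': 539.5417914326418, 'cx': 315.68158173162044, 'cy': 238.09045182425768, 'position': array([ 397.34403337,   21.00275993, 1181.38173042]), 'rotation': array([ 0.16269734, -0.03062575, -1.55405306])}
scene {'fx': 550.0619703999272, 'fy': 550.0619703999272, 'cx': 309.6649035809365, 'cy': 236.23983704702735, 'position': array([1068.43294818, -968.3456355 ,  978.75537319]), 'rotation': array([0.8610102 , 0.00142072, 0.46067975])}
```

View pics/top0.png

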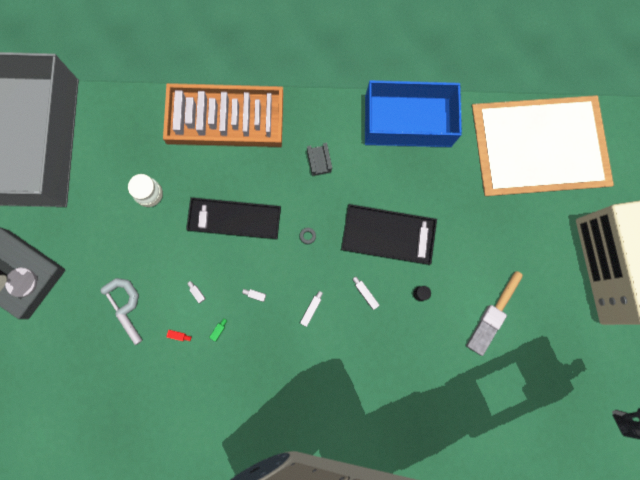

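The top view shows four loose punches at about (196,292), (254,295), (312,309) and (367,293). The narrow tray is at (234,218) and the wide one at (390,235). The samples are at (203,216) and (423,240).

```bash
cat > h.py <<'E'
import numpy as np, cv2
from scipy.spatial.transform import Rotation as R
from rig import r, vision
def ray(p,uv):
    x=(uv[0]-p['cx'])/p['fx'];y=(uv[1]-p['cy'])/p['fy']
    return R.from_euler('xyz',p['rotation']).apply([x,-y,-1])
def top(uv,z):
    p=vision.camera_params('top');d=ray(p,uv);return (p['position']+d*(z-p['position'][2])/d[2])[:2]
E
python3 - <<'E'
from h import *
im=cv2.imread('pics/top0.png')
hsv=cv2.cvtColor(im,cv2.COLOR_BGR2HSV)
m=((hsv[...,2]>130)&(hsv[...,1]<60)).astype(np.uint8)
n,l,s,c=cv2.connectedComponentsWithStats(m)
for i in range(1,n):
    if s[i,4]<60 or s[i,4]>400: continue
    q=np.argwhere(l==i)[:,::-1]
    box=cv2.boxPoints(cv2.minAreaRect(q.astype(np.float32)))
    z=16 if 270<c[i][1]<330 else 19
    w=np.array([top(b,z) for b in box]); e1=w[1]-w[0];e2=w[2]-w[1]
    L=e1 if np.hypot(*e1)>np.hypot(*e2) else e2
    pw=np.array([top(b,z) for b in q]);mu=pw.mean(0);
    ev=np.linalg.eigh(np.cov(pw.T))[1][:,1]
    print(c[i].round(1),s[i,4],'ctr',w.mean(0).round(1),'centroid',mu.round(1),'len',np.hypot(*e1).round(),np.hypot(*e2).round(),'yaw box',np.degrees(np.arctan2(L[1],L[0])).round(1),'pca',np.degrees(np.arctan2(ev[1],ev[0])).round(1))
m=(im.max(2)<45).astype(np.uint8)
m=cv2.morphologyEx(m,cv2.MORPH_CLOSE,np.ones((3,3)))
n,l,s,c=cv2.connectedComponentsWithStats(m)
for i in range(1,n):
    if s[i,4]<1500 or not 200<c[i][1]<260: continue
    q=np.argwhere(l==i)[:,::-1].astype(np.float32)
    w=np.array([top(b,12) for b in cv2.boxPoints(cv2.minAreaRect(q))])
    print('tray',c[i],w.round(1).tolist(),'ctr',w.mean(0).round(1))
cv2.imwrite('pics/crop.png',cv2.resize(im[190:345,170:450],None,fx=2.85,fy=2.85,interpolation=cv2.INTER_CUBIC))
p=vision.camera_params('wrist');print(p,r.sense()['eef_pos'])
E
```

```text
[27.  53.3] 104 ctr [1000.1  652.3] centroid [1000.3  652.5] len 5.0 121.0 yaw box -89.6 pca 90.0
[177.4 109.6] 330 ctr [876.  305.4] centroid [875.6 305.3] len 93.0 19.0 yaw box 0.6 pca -179.8
[200.1 110.3] 287 ctr [875.2 254.3] centroid [875.6 254.3] len 93.0 16.0 yaw box 0.3 pca 179.9
[222.9 111. ] 249 ctr [874.3 203.3] centroid [875.3 203.1] len 93.0 15.0 yaw box -0.6 pca -179.9
[245.6 111.8] 221 ctr [875.8 151.8] centroid [875.  151.9] len 93.0 13.0 yaw box 0.2 pca -179.5
[268.2 113. ] 180 ctr [876.1 101.5] centroid [873.5 101. ] len 9.0 91.0 yaw box -178.3 pca -179.2
[188.6 110.1] 228 ctr [875.4 280.6] centroid [875.1 280.3] len 63.0 19.0 yaw box -0.2 pca 179.7
[211.5 110.5] 178 ctr [875.7 228.6] centroid [875.8 228.7] len 60.0 15.0 yaw box -0.8 pca 179.6
[234.3 111.9] 161 ctr [873.6 176.5] centroid [874.  177.5] len 62.0 15.0 yaw box -0.6 pca -179.8
[256.9 112. ] 131 ctr [875.2 127.4] centroid [875.2 126.4] len 11.0 62.0 yaw box -178.1 pca -178.7
[202.5 217.2] 156 ctr [632.4 237.8] centroid [629.6 236.6] len 17.0 49.0 yaw box -177.2 pca 177.4
[422.8 240.4] 256 ctr [ 592.2 -247.4] centroid [ 588.9 -246.9] len 81.0 17.0 yaw box -6.5 pca 174.2
[366.  293.2] 300 ctr [ 473.3 -120.8] centroid [ 471.2 -122.3] len 19.0 81.0 yaw box -142.1 pca -142.5Traceback (most recent call last):
  File "<stdin>", line 13, in <module>
  File "h.py", line 8, in top
    p=vision.camera_params('top');d=ray(p,uv);return (p['position']+d*(z-p['position'][2])/d[2])[:2]
ValueError: time passes only in moves, steps and waits
```

```bash
python3 - <<'E'
s=open('h.py').read()
s=s.replace("def top","P=vision.camera_params('top')\ndef top").replace("    p=vision.camera_params('top');d","    p=P;d")
open('h.py','w').write(s)
E
python3 - <<'E'
from h import *
im=cv2.imread('pics/top0.png')
cv2.imwrite('pics/crop.png',cv2.resize(im[190:345,170:450],None,fx=2.85,fy=2.85,interpolation=cv2.INTER_CUBIC))
hsv=cv2.cvtColor(im,cv2.COLOR_BGR2HSV)
m=((hsv[...,2]>130)&(hsv[...,1]<60)).astype(np.uint8)
n,l,s,c=cv2.connectedComponentsWithStats(m)
for i in range(1,n):
    if s[i,4]<60 or s[i,4]>400 or not(195<c[i][1]<330 and c[i][0]<440): continue
    q=np.argwhere(l==i)[:,::-1]
    z=16 if c[i][1]>270 else 19
    pw=np.array([top(b,z) for b in q]);mu=pw.mean(0);
    ev=np.linalg.eigh(np.cov(pw.T))[1][:,1]
    t=(pw-mu)@ev;mid=mu+ev*(t.max()+t.min())/2
    if ((t-t.mean())**3).mean()<0: tip=-ev
    print(c[i].round(1),s[i,4],'centroid',mu.round(1),'mid',mid.round(1),'len',np.ptp(t).round(),'yaw',np.degrees(np.arctan2(ev[1],ev[0])).round(1))
m=(im.max(2)<45).astype(np.uint8)
m=cv2.morphologyEx(m,cv2.MORPH_CLOSE,np.ones((3,3)))
n,l,s,c=cv2.connectedComponentsWithStats(m)
for i in range(1,n):
    if s[i,4]<1500 or not 200<c[i][1]<260: continue
    q=np.argwhere(l==i)[:,::-1].astype(np.float32)
    w=np.array([top(b,12) for b in cv2.boxPoints(cv2.minAreaRect(q))])
    print('tray',c[i],w.round(1).tolist(),'ctr',w.mean(0).round(1))
p=vision.camera_params('wrist');print(p,r.sense()['eef_pos'])
E
```

```text
[202.5 217.2] 156 centroid [629.6 236.6] mid [632.4 236.5] len 50.0 yaw 177.4
[422.8 240.4] 256 centroid [ 588.9 -246.9] mid [ 592.3 -247.2] len 81.0 yaw 174.2
[366.  293.2] 300 centroid [ 471.2 -122.3] mid [ 473.2 -120.7] len 81.0 yaw -142.5
[195.7 292.2] 184 centroid [466.4 243.3] mid [468.3 244.8] len 52.0 yaw -142.3
[254.4 294.4] 185 centroid [463.9 117.9] mid [464.6 120. ] len 51.0 yaw 73.2
[311.1 309.1] 304 centroid [434.9  -4.3] mid [437.3  -5.5] len 81.0 yaw 152.5
{'fx': 371.64829954431775, 'fy': 371.64829954431775, 'cx': 317.6875719448557, 'cy': 241.42705332945303, 'position': array([ 350.43672577, -523.87980873,  372.10126583]), 'rotation': array([-0.32586994,  0.00134391, -1.11308659])} [ 276.03002653 -560.22274882  193.73720734]
```

View pics/crop.png

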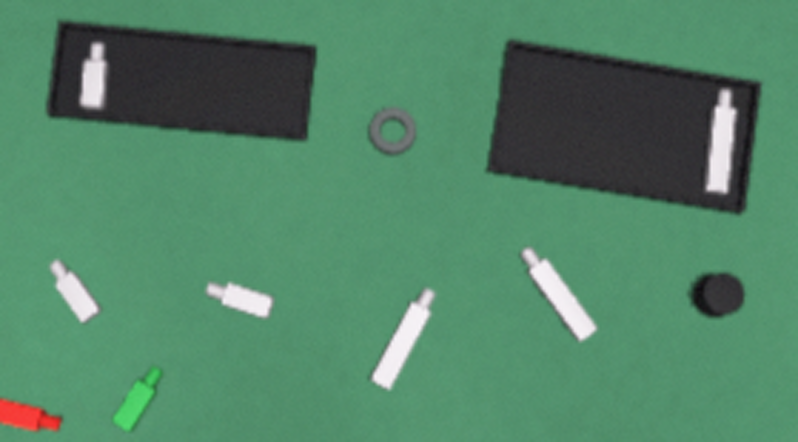

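The crop shows clean outlines. The wide tray rim corners are at crop pixels (510,41), (760,82), (743,212), (488,171), and the narrow tray's at (60,22), (316,46), (306,139), (48,116). All the tips point away from the robot.

```bash
cat >> h.py <<'E'
def delta(x,y,z,yaw):
    s=r.sense();T=R.from_euler('xyz',s['tcp_rot']);p=s['eef_pos']
    d=T.inv().apply(np.array([x,y,z])-p)/40
    cy=np.degrees(s['tcp_rot'][2]);a=(cy-yaw+90)%180-90   # tool z turn needed (mod half turn)
    tilt=np.degrees((T.inv()*R.from_euler('xyz',[180,0,cy],degrees=True)).as_rotvec())
    print('t',round(s['clock'],2),'pos',p.round(1),'yaw',cy.round(1),'| shift units',d.round(2),'turn z',round(a,1),'tilt fix',tilt.round(2),'open',round(s['opening'],2),'F',s['contact_force'].round(1),'q6',s['qpos'][5].round(2))
E
python3 - <<'E'
from h import *
for n,c in dict(wide=[(510,41),(760,82),(743,212),(488,171)],narrow=[(60,22),(316,46),(306,139),(48,116)]).items():
    w=np.array([top((170-.3+u/2.85,190-.3+v/2.85),12) for u,v in c]);ctr=w.mean(0)
    e=(w[1]+w[2]-w[0]-w[3])/2;f=(w[0]+w[1]-w[2]-w[3])/2
    ya=-e/np.hypot(*e);xa=np.array([ya[1],-ya[0]])
    print(n,'ctr',ctr.round(1),'size',np.hypot(*e).round(),np.hypot(*f).round(),'yaw',np.degrees(np.arctan2(xa[1],xa[0])).round(1))
    for m in [(592.3,-247.2),(632.4,236.5)]:
        d=np.array(m)-ctr
        if np.hypot(*d)<110: print(' sample local',(d@xa).round(1),(d@ya).round(1))
    for yy in((-10,48) if n=='wide' else (8,-50)): 
        print(' place shank-mid y',yy,(ctr+xa*-7+ya*yy).round(1))
delta(467.6,-125,80,37.5)
E
```

```text
wide ctr [ 602.8 -173.8] size 198.0 104.0 yaw -8.1
 sample local -0.1 -74.2
 place shank-mid y -10 [ 594.5 -182.7]
 place shank-mid y 48 [ 602.6 -125.3]
narrow ctr [630.9 169.4] size 199.0 74.0 yaw -4.0
 sample local -3.2 67.1
 place shank-mid y 8 [624.5 177.8]
 place shank-mid y -50 [620.4 120. ]
t 0.1 pos [ 276.  -560.2  193.7] yaw 26.2 | shift units [ 9.11 -7.64  2.85] turn z -11.3 tilt fix [-0.07  0.   -0.  ] open 1.0 F [ 0.3 -0.1 -0.2] q6 -0.0
```

move_arm(series="0 0.9 -0.76 0 0 0 0;0 0.9 -0.76 0.2 0 0 0;0 0.9 -0.76 0.2 0 0 0;0 0.9 -0.76 0.2 0 0 0;0 0.9 -0.76 0.2 0 0 0;0 0.9 -0.76 0.2 0 0 0;0 0.9 -0.76 0.3 0 0 0;0 0.9 -0.76 0.3 0 0 0;0 0.9 -0.76 0.3 0 0 0;0 0.9 -0.76 0.3 0 0 0;0 0 0 0 0 0 -5.7;0 0 0 0 0 0 -5.6;0 0 0 0 0 0 0", grip_force=40)

```text
clock: 1.72
eef_pos: [468.5, -113.8, 100.5]
tcp_rot: [-3.138, 0.001, 0.659]
contact_force: [0.8, 0.4, -0.7]
opening: 0.498
```

```bash
python3 - <<'E'
from h import *
delta(467.6,-125,3,37.5)
p=vision.camera_params('wrist');print(p)
cv2.imwrite('pics/w1.png',vision.grab_frame('wrist')[:,:,::-1])
E
```

```text
t 1.73 pos [ 468.5 -113.8  100.5] yaw 37.8 | shift units [-0.19  0.22  2.44] turn z 0.3 tilt fix [-0.22  0.08 -0.  ] open 0.5 F [ 0.8  0.4 -0.7] q6 0.67
{'fx': 371.64829954431775, 'fy': 371.64829954431775, 'cx': 317.6875719448557, 'cy': 241.42705332945303, 'position': array([534.62808896, -63.59357553, 278.71341596]), 'rotation': array([-0.3271579 ,  0.00386691, -0.91173104])}
```

View pics/w1.png

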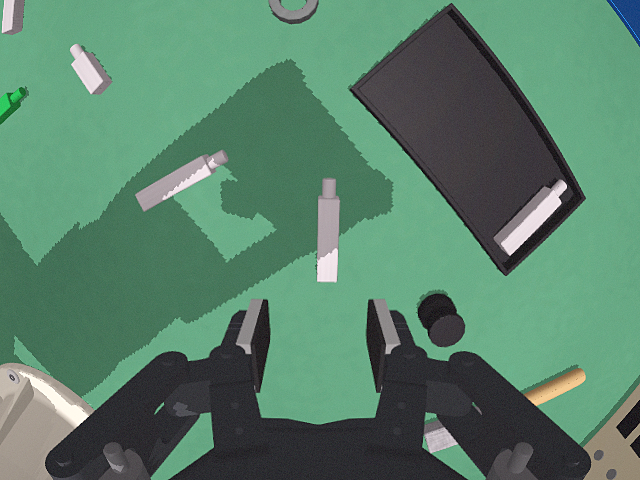

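The wrist view shows the first long punch straight ahead and aligned, from its tail at (327,281) to its tip at (329,178). The shank top runs to about v=197.

```bash
cat >> h.py <<'E'
def wray(p,uv):
    a=np.array([uv[0]-p['cx'],uv[1]-p['cy']]);q=np.hypot(*a);t=q/p['fx']
    return R.from_euler('xyz',p['rotation']).apply([np.sin(t)*a[0]/q,-np.sin(t)*a[1]/q,-np.cos(t)])
def wr(p,uv,z):
    d=wray(p,uv);return (p['position']+d*(z-p['position'][2])/d[2])[:2]
E
python3 - <<'E'
from h import *
p=dict(fx=371.648,cx=317.6876,cy=241.427,position=np.array([534.628,-63.594,278.713]),rotation=[-0.3271579,0.00386691,-0.91173104])
a=wr(p,(327.5,281),16);b=wr(p,(329,179),10);print(a,b,np.hypot(*(b-a)),np.degrees(np.arctan2(*(b-a)[::-1])),(a+b)/2)
u=(b-a)/np.hypot(*(b-a));print('shank mid',a+33*u)
E
```

```text
[ 442.51469852 -143.31254089] [504.95185876 -95.69833364] 78.52077248245317 37.32892804759658 [ 473.73327864 -119.50543727]
shank mid [ 468.75522345 -123.30167256]
```

move_arm(series="0 -0.17 0.2 0.6 0 0 0;0 0 0 0.8 0 0 0;0 0 0 0.7 0 0 0;0 0 0 0.3 0 0 0;0 0 0 0 0 0 0")

```text
clock: 2.4
eef_pos: [468.8, -126.1, 3.1]
tcp_rot: [-3.14, -0.0, 0.645]
contact_force: [0.0, 0.5, 0.0]
opening: 0.498
```

```bash
python3 - <<'E'
from h import *
delta(468,-124,3,37.5)
E
```

```text
t 2.4 pos [ 468.8 -126.1    3.1] yaw 37.0 | shift units [ 0.02 -0.06  0.  ] turn z -0.5 tilt fix [-0.07 -0.03  0.  ] open 0.5 F [0.  0.5 0. ] q6 0.66
```

move_arm(series="1 0 -0.05 0 0 0 0;1 0 0 0 0 0 0;1 0 0 0 0 0 0;1 0 0 0 0 0 0;1 0 0 0 0 0 0;1 0 0 0 0 0 0;1 0 0 -0.2 0 0 0;1 0 0 -0.5 0 0 0;1 0 0 -0.7 0 0 0;1 0 0 -0.3 0 0 0;1 0 0 0 0 0 0", grip_force=60)

```text
clock: 3.78
eef_pos: [469.2, -124.9, 76.8]
tcp_rot: [3.139, -0.003, 0.644]
contact_force: [-0.4, 0.0, 0.1]
opening: -0.001
```

```bash
python3 - <<'E'
from h import *
delta(594.5,-182.7,60,-8)
p=vision.camera_params('wrist')
cv2.imwrite('pics/w2.png',vision.grab_frame('wrist')[:,:,::-1])
E
```

```text
t 3.77 pos [ 469.2 -124.9   76.8] yaw 36.9 | shift units [1.64 3.04 0.43] turn z 44.9 tilt fix [ 0.12 -0.18 -0.  ] open -0.0 F [-0.4  0.   0.1] q6 0.66
```

View pics/w2.png

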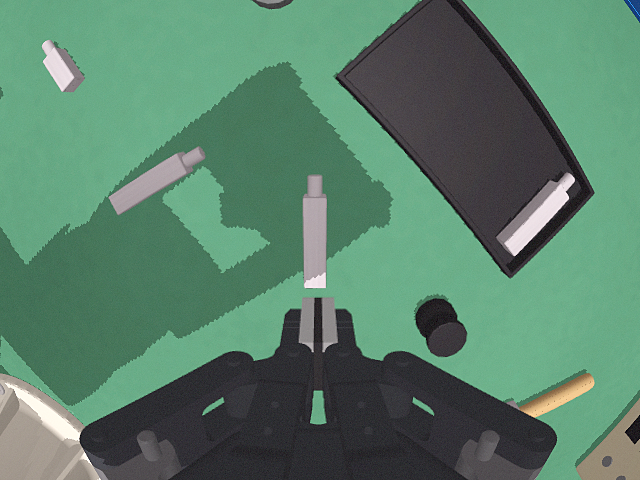

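The wrist view shows the gripper shut and empty, with the punch still lying at (315,240). I need to find out whether the cause was closing time or geometry.

```bash
python3 - <<'E'
from h import *
p=vision.camera_params('wrist');s=r.sense();T=R.from_euler('xyz',s['tcp_rot'])
C=R.from_euler('xyz',p['rotation'])
def proj(w):
    c=C.inv().apply(np.array(w)-p['position']);n=np.hypot(c[0],c[1]);t=np.arctan2(n,-c[2])
    return np.round([p['cx']+p['fx']*t*c[0]/n,p['cy']-p['fx']*t*c[1]/n],1)
print('tcp px',proj(s['eef_pos']),'grasp pt',proj(s['eef_pos']+T.apply([0,0,-19])))
print('cam->tcp in tool frame',T.inv().apply(p['position']-s['eef_pos']))
a=wr(p,(315,288),16);b=wr(p,(315.5,176),10);print(a,b,np.hypot(*(b-a)))
E
```

```text
tcp px [317.5 281.8] grasp pt [317.5 298.3]
cam->tcp in tool frame [ 8.27762007e+01  1.27549666e-01 -1.78375720e+02]
[ 441.72331371 -143.08636303] [504.88942311 -96.21497156] 78.65675250986244
```

move_arm(series="0 0 0 0 0 0 0;0 0 0 0 0 0 0")

```text
clock: 4.08
eef_pos: [467.8, -124.6, 74.8]
tcp_rot: [-3.141, -0.001, 0.644]
contact_force: [0.2, 0.2, -0.4]
opening: 0.422
```

move_arm(series="0 0 0 0 0 0 0;0 0 0 0 0 0 0")

```text
clock: 4.32
eef_pos: [467.2, -124.4, 73.9]
tcp_rot: [-3.14, -0.0, 0.644]
contact_force: [-1.2, -0.2, 0.2]
opening: 0.501
```

Closing isn't slow: the fingers opened 0.42 in 0.25 s. In the picture the fingertips end at about v=298, where the reported TCP should project to v=282. The real finger ends are therefore some 20 mm higher than reported, and the jaws shut above the punch. I'll go down in small steps and watch the force.

move_arm(series="0 0 0 0.7 0 0 0;0 0 0 0.7 0 0 0;0 0 0 0.35 0 0 0;0 0 0 0 0 0 0")

```text
clock: 4.82
eef_pos: [468.1, -124.5, 2.5]
tcp_rot: [-3.141, -0.001, 0.644]
contact_force: [0.0, -0.7, 0.0]
opening: 0.499
```

move_arm(series="0 0 0 0.1 0 0 0;0 0 0 0 0 0 0")

```text
clock: 5.08
eef_pos: [469.0, -124.8, -0.5]
tcp_rot: [3.141, -0.002, 0.644]
contact_force: [-0.6, 0.2, 0.3]
opening: 0.502
```

move_arm(series="0 0 0 0.1 0 0 0;0 0 0 0 0 0 0")

```text
clock: 5.32
eef_pos: [469.8, -125.0, -3.9]
tcp_rot: [3.139, -0.003, 0.644]
contact_force: [0.1, 0.4, 1.1]
opening: 0.501
```

```bash
python3 - <<'E'
from h import *
delta(468,-124,3,37.5)
cv2.imwrite('pics/w3.png',vision.grab_frame('wrist')[150:450,130:530,::-1].repeat(2,0).repeat(2,1))
E
```

```text
t 5.33 pos [ 469.8 -125.    -3.9] yaw 36.9 | shift units [-0.02 -0.05 -0.17] turn z -0.6 tilt fix [ 0.12 -0.18 -0.  ] open 0.5 F [0.1 0.4 1.1] q6 0.66
```

View pics/w3.png

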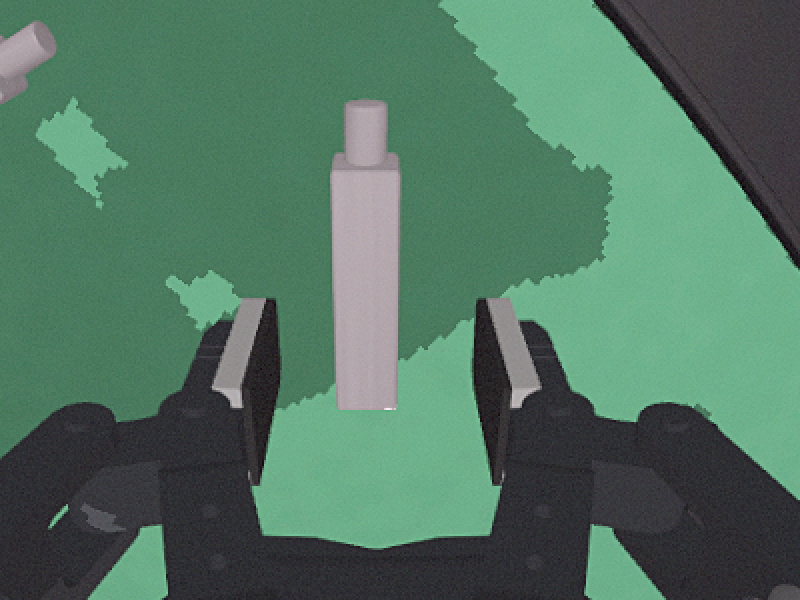

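No contact yet at z = -3.9. The crop shows the pads beside the punch, with front lower corners at (265,298) and (490,298) in the crop, which is full-image (262,299) and (375,299). I'll work out the pad-tip depth from that.

```bash
python3 - <<'E'
from h import *
p=vision.camera_params('wrist');s=r.sense();T=R.from_euler('xyz',s['tcp_rot'])
C=R.from_euler('xyz',p['rotation'])
def proj(w):
    c=C.inv().apply(np.array(w)-p['position']);n=np.hypot(c[0],c[1]);t=np.arctan2(n,-c[2])
    return np.round([p['cx']+p['fx']*t*c[0]/n,p['cy']-p['fx']*t*c[1]/n],1)
for x in (0,11):
  for z in (0,-10,-20,-30,-40,-50): print(x,z,proj(s['eef_pos']+T.apply([x,21,z])),proj(s['eef_pos']+T.apply([x,-21,z])))
for q in [(-40,0,8),(-40,0,-8),(26,0,8),(40,0,0)]:
  u=np.array([np.cos(np.radians(37.3)),np.sin(np.radians(37.3)),0]);print('punch',q,proj(np.array([473.5,-120,8])+q[0]*u+[0,0,q[2]]))
# measured punch position now, crop px/2 + offset
a=wr(p,(130+366/2,150+408/2),16);b=wr(p,(130+366/2,150+100/2),12);print(a,b,np.hypot(*(b-a)),s['eef_pos'],p)
E
```

```text
0 0 [357.1 281.6] [277.9 281.6]
0 -10 [359.1 289.9] [276.  289.9]
0 -20 [361.2 299. ] [273.8 299. ]
0 -30 [363.4 309.1] [271.5 309.1]
0 -40 [366.  320.2] [269.  320.2]
0 -50 [368.8 332.6] [266.1 332.6]
11 0 [358.  262.4] [277.1 262.4]
11 -10 [360.  269.9] [275.  269.9]
11 -20 [362.2 278.3] [272.7 278.3]
11 -30 [364.7 287.5] [270.2 287.5]
11 -40 [367.4 297.8] [267.5 297.8]
11 -50 [370.5 309.3] [264.4 309.3]
punch (-40, 0, 8) [314.4 356.5]
punch (-40, 0, -8) [314.6 339.7]
punch (26, 0, 8) [312.9 235.6]
punch (40, 0, 0) [312.7 201.2]
[ 442.53012763 -142.70458055] [506.56328149 -95.0262821 ] 79.8339835858215 [ 469.9955168  -125.05102113   -3.75305711] {'fx': 371.64829954431775, 'fy': 371.64829954431775, 'cx': 317.6875719448557, 'cy': 241.42705332945303, 'position': array([535.51291795, -75.4529527 , 174.86069859]), 'rotation': array([-0.32259343, -0.00218096, -0.92643006])}
```

The punch projects where it should, so the flange and camera pose are right. The pads sit well above the reported TCP, so I'll keep going down in small steps until I feel contact.

move_arm(series="0 0 0 0.12 0 0 0;0 0 0 0.12 0 0 0;0 0 0 0 0 0 0")

```text
clock: 5.75
eef_pos: [470.0, -125.1, -13.9]
tcp_rot: [3.139, -0.003, 0.644]
contact_force: [-0.3, 0.2, 0.2]
opening: 0.499
```

move_arm(series="0 0 0 0.08 0 0 0;0 0 0 0 0 0 0")

```text
clock: 6.0
eef_pos: [470.0, -125.0, -17.5]
tcp_rot: [3.139, -0.003, 0.645]
contact_force: [0.3, -0.4, 0.4]
opening: 0.501
```

move_arm(series="0 0 0 0.08 0 0 0;0 0 0 0 0 0 0")

```text
clock: 6.25
eef_pos: [470.0, -125.1, -20.9]
tcp_rot: [3.139, -0.003, 0.644]
contact_force: [-0.3, -0.1, 0.6]
opening: 0.502
```

move_arm(series="0 0 0 0.08 0 0 0;0 0 0 0 0 0 0")

```text
clock: 6.5
eef_pos: [470.1, -125.1, -24.3]
tcp_rot: [3.139, -0.003, 0.644]
contact_force: [-0.8, -0.2, 0.5]
opening: 0.502
```

```bash
python3 - <<'E'
from h import *
delta(468.7,-123.5,-30,37.3)
cv2.imwrite('pics/w4.png',vision.grab_frame('wrist')[150:450,130:530,::-1].repeat(2,0).repeat(2,1))
E
```

```text
t 6.5 pos [ 470.1 -125.1  -24.3] yaw 36.9 | shift units [-0.   -0.05  0.14] turn z -0.4 tilt fix [ 0.14 -0.19 -0.  ] open 0.5 F [-0.8 -0.2  0.5] q6 0.66
```

View pics/w4.png

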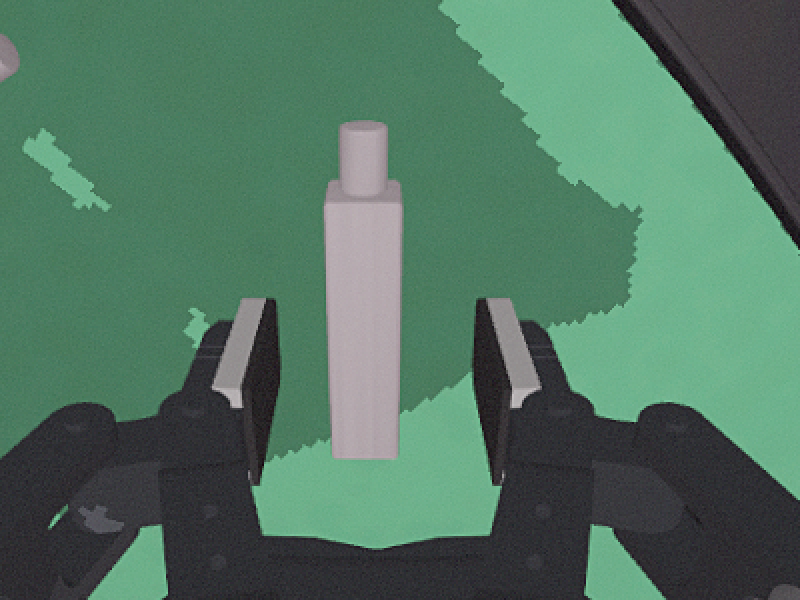

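The pads, with their lower front corner near (270,298) in the crop, still look a little above the punch. I'll keep stepping down.

move_arm(series="0 0 0.04 0.08 0 0 0;0 0 0 0 0 0 0")

```text
clock: 6.8
eef_pos: [471.4, -126.5, -27.5]
tcp_rot: [3.139, -0.004, 0.644]
contact_force: [-1.1, -0.1, 0.2]
opening: 0.499
```

move_arm(series="0 0 0 0.06 0 0 0;0 0 0 0 0 0 0")

```text
clock: 7.05
eef_pos: [471.4, -126.5, -30.1]
tcp_rot: [3.139, -0.004, 0.644]
contact_force: [-0.0, 0.8, 0.2]
opening: 0.501
```

move_arm(series="0 0 0 0.06 0 0 0;0 0 0 0 0 0 0")

```text
clock: 7.3
eef_pos: [471.4, -126.5, -32.6]
tcp_rot: [3.139, -0.004, 0.644]
contact_force: [-0.3, -0.3, -1.0]
opening: 0.496
```

move_arm(series="0 -0.03 -0.08 0 0 0 0;0.4 0 0 0 0 0 0;0.4 0 0 0 0 0 0;0.5 0 0 0 0 0 0;0.5 0 0 0 0 0 0")

```text
clock: 7.92
eef_pos: [468.3, -124.5, -32.5]
tcp_rot: [3.139, -0.004, 0.644]
contact_force: [0.7, -0.7, 0.6]
opening: 0.249
```

move_arm(series="1 0 0 0 0 0 0;1 0 0 0 0 0 0;1 0 0 0 0 0 0", grip_force=60)

```text
clock: 8.3
eef_pos: [468.3, -124.5, -32.3]
tcp_rot: [3.139, -0.004, 0.644]
contact_force: [0.5, -0.3, 0.9]
opening: 0.167
```

The jaws now hold the punch at opening 0.167. I'll lift it and check.

move_arm(series="1 0 0 -0.2 0 0 0;1 0 0 -0.4 0 0 0;1 0 0 -0.5 0 0 0;1 0 0 -0.3 0 0 0;1 0 0 0 0 0 0")

```text
clock: 8.93
eef_pos: [468.3, -124.6, 27.9]
tcp_rot: [3.138, -0.004, 0.644]
contact_force: [0.9, -0.3, -1.5]
opening: 0.164
```

```bash
python3 - <<'E'
from h import *
delta(594.5,-182.7,24,-8)
cv2.imwrite('pics/w5.png',vision.grab_frame('wrist')[100:450,130:530,::-1].repeat(2,0).repeat(2,1)[:600])
E
```

```text
t 8.93 pos [ 468.3 -124.6   27.9] yaw 36.9 | shift units [1.65 3.06 0.12] turn z 44.9 tilt fix [ 0.2  -0.24 -0.  ] open 0.16 F [ 0.9 -0.3 -1.5] q6 0.66
```

View pics/w5.png

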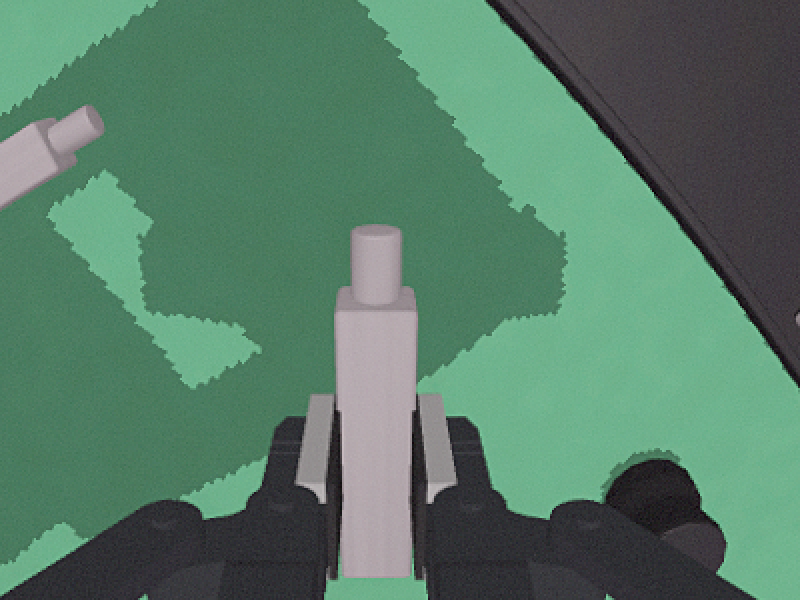

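The crop shows the punch held level between the pads, from its tip at (376,230) to its tail at (376,575). I'll carry it to the wide tray.

move_arm(series="1 0.2 0.4 0 0 0 0;1 0.4 0.75 0 0 0 0;1 0.45 0.8 0 0 0 0;1 0.4 0.75 0 0 0 0;1 0.2 0.36 0 0 0 0;1 0 0 0 0 0 6;1 0 0 0 0 0 9;1 0 0 0 0 0 10;1 0 0 0 0 0 10;1 0 0 0 0 0 10;1 0 0 0 0 0 0")

```text
clock: 10.35
eef_pos: [605.6, -189.7, 18.3]
tcp_rot: [-3.141, 0.0, -0.164]
contact_force: [0.0, -0.0, -2.4]
opening: 0.172
```

```bash
python3 - <<'E'
from h import *
delta(594.5,-182.7,-29,-8)
E
```

```text
t 10.35 pos [ 605.6 -189.7   18.3] yaw -9.4 | shift units [-0.3  -0.13  1.18] turn z -1.4 tilt fix [-0.06  0.02 -0.  ] open 0.17 F [ 0.  -0.  -2.4] q6 1.43
```

move_arm(series="1 -0.28 -0.12 0.1 0 0 0;1 0 0 0.4 0 0 -1;1 0 0 0.4 0 0 0;1 0 0 0.1 0 0 0;1 0 0 0 0 0 0")

```text
clock: 10.98
eef_pos: [594.0, -182.6, -26.5]
tcp_rot: [-3.14, 0.003, -0.137]
contact_force: [0.8, 0.3, -1.2]
opening: 0.167
```

```bash
python3 - <<'E'
from h import *
delta(594.5,-182.7,-29,-8)
E
```

```text
t 10.97 pos [ 594.  -182.6  -26.5] yaw -7.8 | shift units [0.01 0.   0.06] turn z 0.2 tilt fix [-0.08  0.16 -0.  ] open 0.17 F [ 0.8  0.3 -1.2] q6 1.41
```

move_arm(series="1 0 0 0.05 0 0 0;1 0 0 0.03 0 0 0;0.5 0 0 0 0 0 0;0.2 0 0 0 0 0 0;0.2 0 0 0 0 0 0;0.2 0 0 -0.4 0 0 0;0.2 0 0 -0.8 0 0 0;0 0 0 -0.3 0 0 0;0 0 0 0 0 0 0")

```text
clock: 12.1
eef_pos: [596.0, -183.3, 35.6]
tcp_rot: [-3.141, -0.001, -0.136]
contact_force: [0.5, 0.7, -0.0]
opening: 0.502
```

```bash
python3 - <<'E'
from h import *
delta(431.1,-2.3,20,-27.5)
im=vision.grab_frame('top');cv2.imwrite('pics/top1.png',im[...,::-1])
E
```

```text
t 12.1 pos [ 596.  -183.3   35.6] yaw -7.8 | shift units [-4.7  -3.92  0.39] turn z 19.7 tilt fix [-0.04 -0.08  0.  ] open 0.5 F [ 0.5  0.7 -0. ] q6 1.41
```

move_arm(series="0 -0.5 -0.4 0 0 0 0;0 -0.8 -0.67 0 0 0 0;0 -0.8 -0.67 0.1 0 0 0;0 -0.8 -0.67 0.1 0 0 0;0 -0.8 -0.67 0 0 0 0;0 -0.6 -0.5 0 0 0 0;0 -0.35 -0.3 0 0 0 0;0 0 0 0 0 0 10;0 0 0 0 0 0 9.5;0 0 0 0 0 0 0")

```text
clock: 13.4
eef_pos: [423.3, 1.1, 20.4]
tcp_rot: [3.139, 0.007, -0.485]
contact_force: [-0.3, 0.3, -0.5]
opening: 0.504
```

```bash
python3 - <<'E'
from h import *
delta(431.1,-2.3,-32,-27.5)
p=vision.camera_params('wrist');print({k:np.round(v,4).tolist() for k,v in p.items()})
a=vision.grab_frame('wrist')[:,:,::-1][100:450,130:530].repeat(2,0).repeat(2,1)[:600]
b=cv2.imread('pics/top1.png')[195:270,330:450]
a=a.copy();a[:225,:360]=cv2.resize(b,(360,225));cv2.imwrite('pics/w6.png',a)
E
```

```text
t 13.4 pos [423.3   1.1  20.4] yaw -27.8 | shift units [ 0.22 -0.02  1.31] turn z -0.3 tilt fix [0.16 0.42 0.  ] open 0.5 F [-0.3  0.3 -0.5] q6 2.05
{'fx': 371.6483, 'fy': 371.6483, 'cx': 317.6876, 'cy': 241.4271, 'position': [498.0259, -37.4471, 198.1543], 'rotation': [-0.3333, -0.0027, -2.0562]}
```

View pics/w6.png

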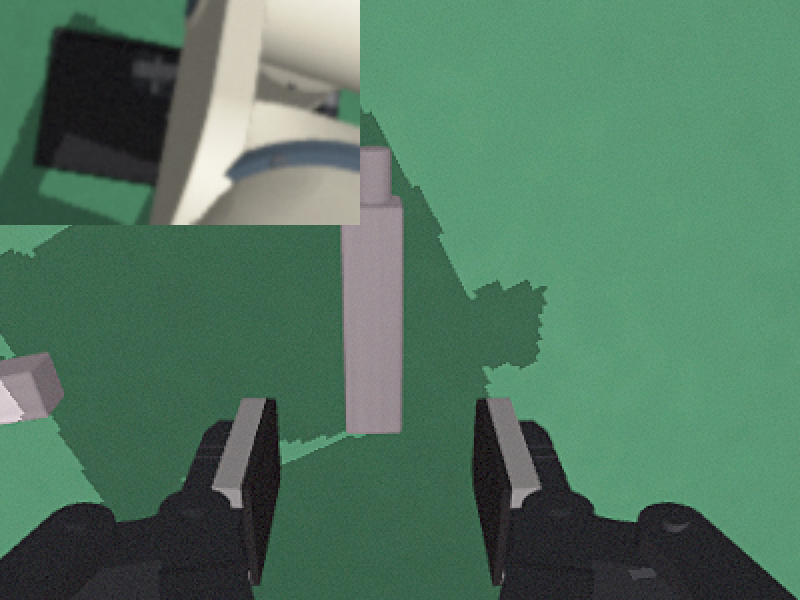

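The jaws straddle the second long punch and are aligned with it; its tail is at (374,432) in the crop. The arm hides the tray in the top view. I'll go down and grip.

move_arm(series="0 0.2 0 0.2 0 0 0;0 0 0 0.5 0 0 0;0 0 0 0.4 0 0 0;0 0 0 0.17 0 0 0;0 0 0 0 0 0 0")

```text
clock: 14.08
eef_pos: [433.3, -4.0, -33.4]
tcp_rot: [3.14, 0.006, -0.473]
contact_force: [-0.1, 0.1, 0.4]
opening: 0.505
```

```bash
python3 - <<'E'
from h import *
delta(431.1,-2.3,-32,-27.5)
E
```

```text
t 14.07 pos [433.3  -4.  -33.4] yaw -27.1 | shift units [-0.07 -0.01 -0.03] turn z 0.4 tilt fix [0.11 0.32 0.  ] open 0.5 F [-0.1  0.1  0.4] q6 2.03
```

move_arm(series="0 -0.05 0 -0.02 0 0 0;0.4 0 0 0 0 0 0;0.5 0 0 0 0 0 0;1 0 0 0 0 0 0;1 0 0 0 0 0 0;1 0 0 0 0 0 0;1 0 0 -0.2 0 0 0;1 0 0 -0.4 0 0 0;1 0 0 -0.5 0 0 0;1 0 0 -0.3 0 0 0;1 0 0 0 0 0 0")

```text
clock: 15.45
eef_pos: [432.3, -3.2, 27.6]
tcp_rot: [3.14, 0.004, -0.472]
contact_force: [0.2, 0.1, -1.0]
opening: 0.168
```

```bash
python3 - <<'E'
from h import *
delta(602.6,-125.3,24,-8)
E
```

```text
t 15.45 pos [432.3  -3.2  27.6] yaw -27.0 | shift units [5.18 0.78 0.07] turn z -19.0 tilt fix [0.06 0.23 0.  ] open 0.17 F [ 0.2  0.1 -1. ] q6 2.03
```

move_arm(series="1 0.4 0.06 0 0 0 0;1 0.8 0.12 0 0 0 0;1 0.8 0.12 0 0 0 0;1 0.8 0.12 0 0 0 0;1 0.8 0.12 0 0 0 0;1 0.8 0.12 0 0 0 0;1 0.55 0.1 0 0 0 0;1 0 0 0 0 0 -9.5;1 0 0 0 0 0 -9.5;1 0 0 0 0 0 0")

```text
clock: 16.7
eef_pos: [603.6, -131.2, 17.3]
tcp_rot: [3.141, 0.01, -0.133]
contact_force: [-0.6, -1.0, -1.8]
opening: 0.163
```

```bash
python3 - <<'E'
from h import *
delta(602.6,-125.3,-29,-8)
E
```

```text
t 16.7 pos [ 603.6 -131.2   17.3] yaw -7.6 | shift units [-0.03 -0.14  1.16] turn z 0.4 tilt fix [0.02 0.58 0.  ] open 0.16 F [-0.6 -1.  -1.8] q6 1.49
```

move_arm(series="1 -0.03 -0.14 0.1 0 0.5 0;1 0 0 0.4 0 0 0;1 0 0 0.4 0 0 0;1 0 0 0.1 0 0 0;1 0 0 0 0 0 0")

```text
clock: 17.32
eef_pos: [602.0, -125.1, -27.6]
tcp_rot: [3.141, 0.004, -0.141]
contact_force: [-0.2, -0.4, -0.9]
opening: 0.164
```

```bash
python3 - <<'E'
from h import *
delta(602.6,-125.3,-29,-8)
E
```

```text
t 17.32 pos [ 602.  -125.1  -27.6] yaw -8.1 | shift units [0.02 0.   0.04] turn z -0.1 tilt fix [0.01 0.21 0.  ] open 0.16 F [-0.2 -0.4 -0.9] q6 1.5
```

move_arm(series="1 0 0 0.04 0 0 0;1 0 0 0 0 0 0;0.5 0 0 0 0 0 0;0.2 0 0 0 0 0 0;0.2 0 0 0 0 0 0;0.2 0 0 -0.4 0 0 0;0.2 0 0 -0.8 0 0 0;0 0 0 -0.3 0 0 0;0 0 0 0 0 0 0")

```text
clock: 18.45
eef_pos: [604.2, -125.6, 37.0]
tcp_rot: [3.141, -0.001, -0.141]
contact_force: [-0.4, -0.3, -0.9]
opening: 0.499
```

```bash
python3 - <<'E'
from h import *
delta(462.6,113.3,20,73.2)
E
```

```text
t 18.45 pos [ 604.2 -125.6   37. ] yaw -8.1 | shift units [-4.34 -5.42  0.42] turn z -81.3 tilt fix [ 0.03 -0.04 -0.  ] open 0.5 F [-0.4 -0.3 -0.9] q6 1.51
```

move_arm(series="0 -0.4 -0.5 0 0 0 0;0 -0.65 -0.81 0 0 0 0;0 -0.65 -0.81 0 0 0 0;0 -0.65 -0.81 0.1 0 0 0;0 -0.65 -0.81 0.1 0 0 0;0 -0.65 -0.81 0 0 0 0;0 -0.5 -0.6 0 0 0 0;0 -0.2 -0.25 0 0 0 0;0 0 0 0 0 0 -8;0 0 0 0 0 0 -10.5;0 0 0 0 0 0 -10.5;0 0 0 0 0 0 -10.5;0 0 0 0 0 0 -10.5;0 0 0 0 0 0 -10.5;0 0 0 0 0 0 -10.5;0 0 0 0 0 0 -9;0 0 0 0 0 0 0")

```text
clock: 20.58
eef_pos: [456.7, 115.2, 20.3]
tcp_rot: [-3.136, 0.005, 1.288]
contact_force: [0.2, 0.1, -0.3]
opening: 0.5
```

```bash
python3 - <<'E'
from h import *
delta(462.6,113.3,-32,73.2)
im=vision.grab_frame('top');cv2.imwrite('pics/top2.png',im[...,::-1])
a=vision.grab_frame('wrist')[:,:,::-1][100:450,130:530].repeat(2,0).repeat(2,1)[:600].copy()
a[:225,:330]=cv2.resize(im[195:270,340:450,::-1],(330,225));cv2.imwrite('pics/w7.png',a)
E
```

```text
t 20.57 pos [456.7 115.2  20.3] yaw 73.8 | shift units [0.   0.16 1.31] turn z 0.6 tilt fix [-0.3   0.29 -0.  ] open 0.5 F [ 0.2  0.1 -0.3] q6 0.53
```

View pics/w7.png

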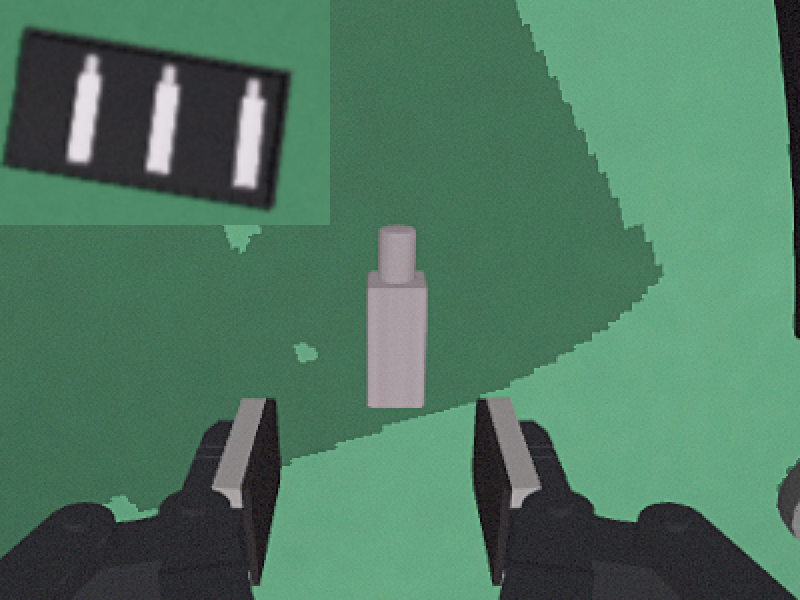

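The inset shows both long punches in row with the sample in the wide tray. The short punch, with its tail at (396,408) in the crop, is aligned and ahead of the jaws as expected.

move_arm(series="0 0 0.15 0.2 -0.3 0.3 0;0 0 0 0.5 0 0 0;0 0 0 0.4 0 0 0;0 0 0 0.16 0 0 0;0 0 0 0 0 0 0")

```text
clock: 21.3
eef_pos: [464.2, 113.0, -32.7]
tcp_rot: [3.14, -0.001, 1.276]
contact_force: [-0.1, -0.7, 0.4]
opening: 0.503
```

```bash
python3 - <<'E'
from h import *
delta(462.6,113.3,-32,73.2)
E
```

```text
t 21.3 pos [464.2 113.  -32.7] yaw 73.1 | shift units [-0.   -0.04 -0.02] turn z -0.1 tilt fix [ 0.11 -0.09 -0.  ] open 0.5 F [-0.1 -0.7  0.4] q6 0.53
```

move_arm(series="0 0 -0.03 0 0 0 0;0.4 0 0 0 0 0 0;0.5 0 0 0 0 0 0;1 0 0 0 0 0 0;1 0 0 0 0 0 0;1 0 0 0 0 0 0;1 0 0 -0.2 0 0 0;1 0 0 -0.4 0 0 0;1 0 0 -0.5 0 0 0;1 0 0 -0.3 0 0 0;1 0 0 0 0 0 0")

```text
clock: 22.68
eef_pos: [464.2, 113.6, 29.3]
tcp_rot: [3.136, -0.004, 1.276]
contact_force: [0.5, 0.0, -0.7]
opening: 0.167
```

```bash
python3 - <<'E'
from h import *
delta(624.5,177.8,24,-4)
E
```

```text
t 22.68 pos [464.2 113.6  29.3] yaw 73.1 | shift units [2.7  3.37 0.16] turn z 77.1 tilt fix [ 0.31 -0.2  -0.  ] open 0.17 F [ 0.5  0.  -0.7] q6 0.53
```

move_arm(series="1 0.3 0.37 0 0.3 -0.2 0;1 0.55 0.7 0 0 0 0;1 0.6 0.75 0 0 0 0;1 0.55 0.7 0 0 0 0;1 0.45 0.55 0 0 0 0;1 0.2 0.25 0 0 0 0;1 0 0 0 0 0 6;1 0 0 0 0 0 10.5;1 0 0 0 0 0 10.5;1 0 0 0 0 0 10.5;1 0 0 0 0 0 10.5;1 0 0 0 0 0 10.5;1 0 0 0 0 0 10.5;1 0 0 0 0 0 7;1 0 0 0 0 0 0")

```text
clock: 24.55
eef_pos: [614.3, 174.1, 20.9]
tcp_rot: [3.135, 0.018, -0.085]
contact_force: [-0.0, 0.0, -1.3]
opening: 0.167
```

```bash
python3 - <<'E'
from h import *
delta(624.5,177.8,-29,-4)
E
```

```text
t 24.55 pos [614.3 174.1  20.9] yaw -4.9 | shift units [ 0.27 -0.12  1.24] turn z -0.9 tilt fix [0.39 1.01 0.  ] open 0.17 F [-0.   0.  -1.3] q6 1.93
```

move_arm(series="1 0.26 -0.12 0.1 0.4 1 -0.9;1 0 0 0.4 0 0 0;1 0 0 0.4 0 0 0;1 0 0 0.15 0 0 0;1 0 0 0 0 0 0")

```text
clock: 25.18
eef_pos: [624.1, 177.7, -26.1]
tcp_rot: [3.141, 0.002, -0.062]
contact_force: [0.4, -1.7, -1.3]
opening: 0.167
```

```bash
python3 - <<'E'
from h import *
delta(624.5,177.8,-29,-4)
E
```

```text
t 25.18 pos [624.1 177.7 -26.1] yaw -3.5 | shift units [ 0.01 -0.    0.07] turn z 0.5 tilt fix [0.02 0.1  0.  ] open 0.17 F [ 0.4 -1.7 -1.3] q6 1.91
```

move_arm(series="1 0 0 0.05 0 0 0;1 0 0 0.03 0 0 0;0.5 0 0 0 0 0 0;0.2 0 0 0 0 0 0;0.2 0 0 0 0 0 0;0.2 0 0 -0.4 0 0 0;0.2 0 0 -0.8 0 0 0;0 0 0 -0.3 0 0 0;0 0 0 0 0 0 0")

```text
clock: 26.3
eef_pos: [625.7, 178.1, 36.5]
tcp_rot: [-3.141, -0.002, -0.061]
contact_force: [-0.2, 0.5, -0.7]
opening: 0.498
```

```bash
python3 - <<'E'
from h import *
delta(462.8,240.5,20,37.7)
E
```

```text
t 26.3 pos [625.7 178.1  36.5] yaw -3.5 | shift units [-4.16 -1.31  0.41] turn z -41.2 tilt fix [-0.05 -0.09  0.  ] open 0.5 F [-0.2  0.5 -0.7] q6 1.91
```

move_arm(series="0 -0.5 -0.16 0 0 0 0;0 -0.8 -0.25 0 0 0 0;0 -0.8 -0.25 0.1 0 0 0;0 -0.8 -0.25 0.1 0 0 0;0 -0.8 -0.25 0 0 0 0;0 -0.4 -0.13 0 0 0 0;0 0 0 0 0 0 -8;0 0 0 0 0 0 -10.5;0 0 0 0 0 0 -10.5;0 0 0 0 0 0 -10;0 0 0 0 0 0 -2;0 0 0 0 0 0 0")

```text
clock: 27.8
eef_pos: [459.9, 239.9, 22.3]
tcp_rot: [3.141, 0.002, 0.675]
contact_force: [0.8, -0.2, 0.1]
opening: 0.501
```

```bash
python3 - <<'E'
from h import *
delta(462.8,240.5,-32,37.7)
im=vision.grab_frame('top')
a=vision.grab_frame('wrist')[:,:,::-1][100:450,130:530].repeat(2,0).repeat(2,1)[:600].copy()
a[:225,:330]=cv2.resize(im[180:255,180:290,::-1],(330,225));cv2.imwrite('pics/w8.png',a)
E
```

```text
t 27.8 pos [459.9 239.9  22.3] yaw 38.7 | shift units [0.07 0.03 1.36] turn z 1.0 tilt fix [0.01 0.13 0.  ] open 0.5 F [ 0.8 -0.2  0.1] q6 1.37
```

View pics/w8.png

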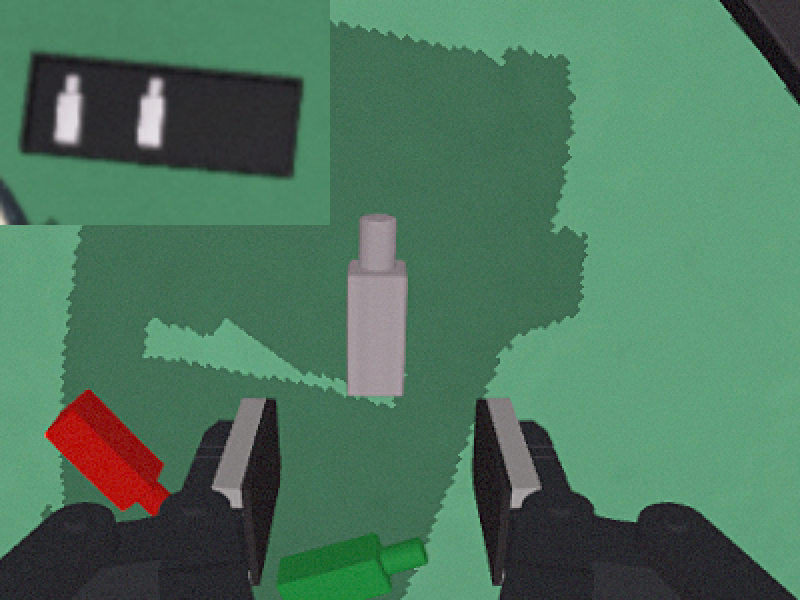

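The inset shows the first short punch in row in the narrow tray. The last short punch, with its tail at (375,396) in the crop, is aligned. The red and green look-alikes are about 90 mm away, clear of the fingers.

move_arm(series="0 0.06 0.02 0.2 0 0 1;0 0 0 0.5 0 0 0;0 0 0 0.4 0 0 0;0 0 0 0.2 0 0 0;0 0 0 0 0 0 0")

```text
clock: 28.52
eef_pos: [462.9, 240.9, -32.7]
tcp_rot: [3.141, 0.002, 0.652]
contact_force: [-0.9, -0.5, 0.4]
opening: 0.499
```

```bash
python3 - <<'E'
from h import *
delta(462.8,240.5,-32,37.7)
E
```

```text
t 28.52 pos [462.9 240.9 -32.7] yaw 37.4 | shift units [-0.01  0.01 -0.02] turn z -0.3 tilt fix [0.02 0.12 0.  ] open 0.5 F [-0.9 -0.5  0.4] q6 1.4
```

move_arm(series="0.4 0 0 0 0 0 0;0.5 0 0 0 0 0 0;1 0 0 0 0 0 0;1 0 0 0 0 0 0;1 0 0 0 0 0 0;1 0 0 -0.2 0 0 0;1 0 0 -0.4 0 0 0;1 0 0 -0.5 0 0 0;1 0 0 -0.3 0 0 0;1 0 0 0 0 0 0")

```text
clock: 29.78
eef_pos: [464.4, 241.7, 29.5]
tcp_rot: [3.141, -0.002, 0.652]
contact_force: [-0.3, 1.0, -0.1]
opening: 0.164
```

```bash
python3 - <<'E'
from h import *
delta(620.4,120,24,-4)
E
```

```text
t 29.77 pos [464.4 241.7  29.5] yaw 37.4 | shift units [1.25 4.79 0.14] turn z 41.4 tilt fix [ 0.06 -0.11 -0.  ] open 0.16 F [-0.3  1.  -0.1] q6 1.4
```

move_arm(series="1 0.1 0.4 0 0 0 0;1 0.2 0.75 0 0 0 0;1 0.2 0.8 0 0 0 0;1 0.2 0.8 0 0 0 0;1 0.2 0.8 0 0 0 0;1 0.2 0.75 0 0 0 0;1 0.1 0.35 0 0 0 0;1 0 0 0 0 0 8;1 0 0 0 0 0 10.5;1 0 0 0 0 0 10.5;1 0 0 0 0 0 10;1 0 0 0 0 0 1.5;1 0 0 0 0 0 0")

```text
clock: 31.4
eef_pos: [619.6, 111.9, 21.4]
tcp_rot: [3.138, 0.009, -0.071]
contact_force: [0.2, -0.6, -1.1]
opening: 0.163
```

```bash
python3 - <<'E'
from h import *
delta(620.4,120,-29,-4)
E
```

```text
t 31.4 pos [619.6 111.9  21.4] yaw -4.1 | shift units [ 0.02 -0.21  1.26] turn z -0.1 tilt fix [0.19 0.49 0.  ] open 0.16 F [ 0.2 -0.6 -1.1] q6 1.82
```

move_arm(series="1 0.02 -0.2 0.1 0.2 0.5 0;1 0 0 0.4 0 0 0;1 0 0 0.4 0 0 0;1 0 0 0.17 0 0 0;1 0 0 0 0 0 0")

```text
clock: 32.02
eef_pos: [619.9, 120.4, -25.8]
tcp_rot: [3.142, 0.001, -0.065]
contact_force: [-0.1, -0.8, -1.2]
opening: 0.167
```

```bash
python3 - <<'E'
from h import *
delta(620.4,120,-29,-4)
E
```

```text
t 32.02 pos [619.9 120.4 -25.8] yaw -3.7 | shift units [0.01 0.01 0.08] turn z 0.3 tilt fix [0.   0.08 0.  ] open 0.17 F [-0.1 -0.8 -1.2] q6 1.83
```

Now release, lift and retreat toward the robot so the top camera sees everything.

move_arm(series="1 0 0 0.05 0 0 0;1 0 0 0.04 0 0 0;0.5 0 0 0 0 0 0;0.2 0 0 0 0 0 0;0.2 0 0 0 0 0 0;0.2 0 0 -0.4 0 0 0;0.2 0 0 -0.9 0 0 0;0.2 0 0 -0.9 0 0 0;0.2 -0.7 0 -0.6 0 0 0;0.2 -0.8 0 0 0 0 0;0.2 -0.8 0 0 0 0 0;0.2 -0.8 0 0 0 0 0;0.2 -0.8 0 0 0 0 0;0.2 -0.7 0 0 0 0 0;0.2 0 0 0 0 0 0")

```text
clock: 33.9
eef_pos: [435.6, 133.4, 97.2]
tcp_rot: [-3.137, -0.012, -0.066]
contact_force: [-0.2, -0.2, -0.0]
opening: 0.4
```

```bash
python3 - <<'E'
from h import *
delta(620.4,120,-29,-4)
im=vision.grab_frame('top')[...,::-1]
cv2.imwrite('pics/top3.png',cv2.resize(im[170:350,90:530],(800,327),interpolation=cv2.INTER_CUBIC))
hsv=cv2.cvtColor(np.ascontiguousarray(im),cv2.COLOR_BGR2HSV)
m=((hsv[...,2]>130)&(hsv[...,1]<60)).astype(np.uint8)
n,l,s,c=cv2.connectedComponentsWithStats(m)
T={'wide':((602.8,-173.8),-8.1),'narrow':((630.9,169.4),-4.0)}
for i in range(1,n):
    if not(60<s[i,4]<400 and 195<c[i][1]<265 and 185<c[i][0]<440): continue
    pw=np.array([top(b,19) for b in np.argwhere(l==i)[:,::-1]]);mu=pw.mean(0)
    ev=np.linalg.eigh(np.cov(pw.T))[1][:,1];t=(pw-mu)@ev;mid=mu+ev*(t.max()+t.min())/2
    ctr,yw=T['wide' if mu[1]<0 else 'narrow'];d=R.from_euler('z',-yw,degrees=True).apply([*(mid-ctr),0])[:2]
    print('tray-local',d.round(1),'len',np.ptp(t).round(),'angle',((np.degrees(np.arctan2(ev[1],ev[0]))-yw+90)%180-90).round(1))
E
```

```text
t 33.9 pos [435.6 133.4  97.2] yaw -3.8 | shift units [4.59 0.04 3.21] turn z 0.2 tilt fix [-0.24 -0.68  0.  ] open 0.4 F [-0.2 -0.2 -0. ] q6 1.93
tray-local [-3.1 66.9] len 49.0 angle 1.8
tray-local [0.1 6.8] len 50.0 angle 0.2
tray-local [ -0.3 -50.4] len 48.0 angle -0.6
tray-local [-1.7 47.7] len 80.0 angle -0.0
tray-local [ -0.3 -10.3] len 79.0 angle 0.9
tray-local [ -1.  -74.1] len 78.0 angle 2.1
```

View pics/top3.png

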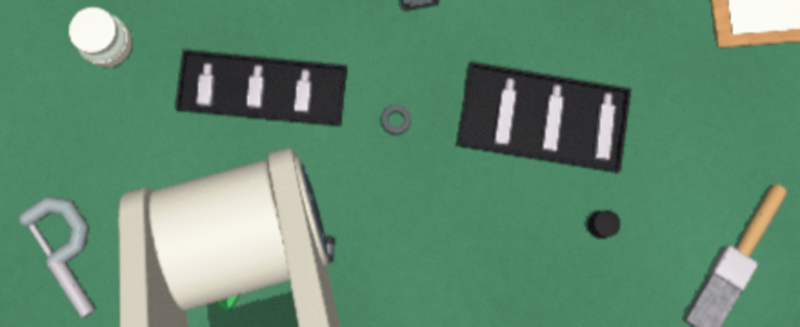

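The picture shows both trays with three aligned punches each: narrow at (205..302,88), wide at (505..607,118). The bystanders are where they were. I'll hand the job in.

```bash
python3 -c "
from rig import r
print(r.sign_off())"
```

```text
the job is handed in; nothing more can be done
None
```

All four loose punches are sorted: the two long ones are in the wider tray and the two short ones in the narrower, each laid in row with the sample. I handed the job in at about 34 s of the 72 s allowed.

- **Final check (top camera):** all six punches are within about 3 mm of the tray centre across and within 75 mm along the row. They are within about 2° of straight across. This view can't measure height, so I judge they lie flat from the heights at which I let them go.
- **Bystanders:** by eye, the loupe, ring gauge, micrometer, brush and jar look unmoved. The V-block is only partly in the last picture, but the arm never went near it. I did not measure any of them.
- **First grasp missed:** going by the stated tool frame, the jaws closed above the first punch. The real finger ends sit about 35–40 mm behind the reported TCP, not at it. I stepped down while watching the force, found a grip at a TCP height of about -32 mm, and used that for all four. The empty close did not shift the punch.
- **Forces:** readings stayed under about 3 N at the end of every move.

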